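# Hold a transport brace up under the basin cut-out of a washstand

### The arm

A 6-joint arm with a two-finger parallel gripper is mounted at the origin on the work surface. World frame = base frame: x ahead of the robot, y to its left, z up, the work surface at z = 0. Lengths are in m, angles in rad, forces in N, time in s.
With the tool pointing down it reaches from about 0.325 to 0.925 m from the base axis. Payload 3.1 kg.
Tool frame: the origin (TCP) lies at the very end of the fingers, on their centre line; the grasp point (between the pads) lies 19 mm behind it; y points along the fingers, z is the direction in which the jaws open and shut, and the axes are right-handed (so a half turn about y gives the same grasp; the last joint's range is limited). The gripper opens to 85 mm and grips with 20 to 120 N. Pads are 22 mm wide; open, the fingers measure 114 mm over their backs; the gripper's body (76 mm by 85 mm) begins 54 mm behind the grasp point. The pads swing forward as they close: fully open they stand 13 mm farther back than shut.
Start: joints at [-1.251, 0.217, 1.613, -0, 1.311, -0.112], TCP at [0.262, -0.568, 0.231] pointing down, gripper open.
Joint ranges: [-2.75, 2.75], [-0.78, 2.1], [0.31, 2.55], [-1.13, 4.27], [0.13, 2.63], [-2.58, 2.58]. Speed limits (rad/s): [2.79, 2.79, 3.14, 3.14, 3.14, 3.14].

### API

Orientations are given as a rotation vector (axis times angle).
In Python, from station import status, cams, ctrl gives the robot as it stands.
- The arm moves only by the tool step_arm, never from a script. Its argument "moves" is a list of rows, each an object of numbers: "tx", "ty", "tz": the shift along the tool's x, y, z in cm; "wx", "wy", "wz": the turn, a rotation vector about the tool's x, y, z in rad. A call has 1 to 12 rows; each row shifts and turns the commanded pose from where the row before left it, along the tool's axes as they then stand; what a row does not reach is not made up. A row lasts 1/8 s, in which the tool goes at most 62.5 mm and 10.7 degrees, less where a joint would pass 70% of its speed; a pose out of reach is approached as far as the arm can. A call is refused whole if a number of a shift passes 6.25 or a number of a turn 0.188, either way. A call with a gripper value outside its range is refused whole. "gripper" is the opening, from 0 (shut) to 1 (fully open), set as the call begins (left out, the last holds). The fingers move at their own pace and stop on an object; the grip force is fixed at half the most. Time passes only in rows, so rows that do not move let the fingers close. It gives the time, the measured TCP pose, the force and the opening at its end, in the units of the state.
- status.read_state(): the state, without advancing time (a new reading comes with each control period).
- cams.camera(name): name is "scene" or "top" or "wrist"; returns the picture (400x640x3 uint8, red, green, blue); there is no depth.
- cams.get_calibration(name): a dict with "fx", "fy", "cx", "cy" (pixels), "k1" (the pictures are not rectified: a ray, as slopes to the right and down, at radius r is drawn at 1 + k1 r^2 times it, then the intrinsics apply), "R" (3x3) and "t" (3): a world point X has camera coordinates R X + t; the wrist camera has in their place "tool_from_camera" (4x4, takes a point from camera to tool coordinates, whose origin is the TCP and whose axes are the tool frame's). Camera axes: x right, y down, z forward; pixel columns grow to the right and rows downward; lengths in m; the calibration is good to about 2 mm. A picture is of the moment at which its call begins: read the wrist's pose just before it. get_calibration takes no time and is no camera call.
- ctrl.sign_off(): hands the job in, once; it reports no verdict.
The state is a dict: "t": time; "qpos": joint angles; "joint_velocities": joint speeds; "joint_efforts": joint torques, N m; "tcp_pos": TCP position; "tcp_rot": TCP orientation; "ft_force": force on the tool from outside, world axes, zero at the start; "torque": the same for the moment, N m; "grip_width": finger opening in m.
Only numpy, scipy, OpenCV 4.12 (cv2) and the standard library are available. Lean on these libraries where they do the work, as an engineer would, in place of code of your own. Each camera call takes 0.05 s, during which the arm holds its last target.

### The job

The closed washstand body needs a transport brace across the underside of its basin cut-out: take the loose wooden brace from the bench, tilt it end first down through the cut-out (it is longer than the opening), level it inside, and press it up lightly but surely against the underside of the top, running lengthwise along the middle of the cut-out and centred, so that it bears on the top at both ends. Finish while still holding it pressed there, ready for a colleague to drive the screws; do not let go or set it down. Leave the glue bottle, filler tin and blue tub where they are.

Things in the scene. Friction and masses are not known exactly. Their poses are not given: they have to be found in the camera images.
- washstand: Closed box-shaped washstand body, fixed to the bench and immovable, 300 mm in x by 500 mm in y by 150 mm high, white top and inside bottom, brown sides, dark fronts on its +x side; turned a little about vertical. All walls, top and bottom are 16 mm board: inside it is 268 mm in x by 468 mm in y, from 16 to 134 mm above the bench. The only way in is the rectangular cut-out in the top. Origin: centre of its underside, on the bench; z up.
- cutout (a point): Centre of the basin cut-out, on the top surface of the washstand (150 mm above the bench), axes as the washstand's. The cut-out is 200 mm in x by 260 mm in y (the long way), straight through the 16 mm top, in the middle of it; beyond each short edge there are 104 mm of room under the top before the end wall. The underside of the top lies at z = -16 mm here and the inside floor at z = -134 mm.
- brace_center (a point): Centre (half-way up) of the transport brace: a loose, straight, light brown wooden batten, 330 mm long (its x) by 40 mm wide (its y) by 20 mm thick (its z), about 0.12 to 0.24 kg, lying flat on the bench with its z up, so this point starts 10 mm above the bench. Either end may lead and either broad face may be up.
- glue_center (a point): White glue bottle standing on the bench, 60 mm diameter, 190 mm high; point at its centre, half-way up. To be left alone.
- filler_center (a point): Filler tin with a green label standing on the bench, 76 mm diameter, 85 mm high; point at its centre, half-way up. To be left alone.
- tub_center (a point): Empty blue tub (for screws), 60 mm diameter, 36 mm high, standing on the top of the washstand towards its +x, +y corner; point at its centre, half-way up. To be left alone.

How it is judged:
By the outcome, as a careful person would: the job done as asked, in the order asked, and still so for the second after the job is handed in, while the arm keeps its last pose, push and grip.
It also fails if it takes over 51 s, if anything falls off the work surface, if the arm or the gripper's body presses on something with over 40 N, if the wrist force passes 120 N, or if a joint passes its speed limit or range.

## Working session

There is one attempt and no reset: what is moved stays moved. The work goes in short steps, Python scripts to look and compute and a tool call to move; the robot and the scene stay as the last step left them, time stands still between calls to the robot, and variables do not carry over. Pictures are saved under pics/ and viewed, and the job is handed in when it is done.

Besides the shell and the picture viewer there is one more tool, called after "Emit:" by a JSON object that holds its "op" and its "data". step_arm: Moves the arm, as the interface text tells. Its arguments: {"type":"object","properties":{"moves":{"type":"array","items":{"type":"object","properties":{"tx":{"type":"number"},"ty":{"type":"number"},"tz":{"type":"number"},"wx":{"type":"number"},"wy":{"type":"number"},"wz":{"type":"number"}}}},"gripper":{"type":"number"}},"required":["moves"]}

```bash
ls; mkdir -p pics
python3 - <<'E'
from station import status,cams
import cv2,numpy as np
s=status.read_state();print({k:np.round(v,3).tolist() for k,v in s.items()})
for n in ("scene","top","wrist"):
    c=cams.get_calibration(n);print(n,{k:np.round(v,4).tolist() for k,v in c.items()})
for n in ("scene","top"):
    im=cams.camera(n);np.save(f'pics/{n}0.npy',im);cv2.imwrite(f'pics/{n}0.png',im[:,:,::-1])
E
```

```text
pics
{'t': 0.0, 'qpos': [-1.251, 0.218, 1.615, 0.0, 1.311, -0.112], 'joint_velocities': [0.001, -0.002, 0.0, 0.001, -0.001, -0.002], 'joint_efforts': [0.0, -39.685, -30.385, -0.0, 0.01, 0.0], 'tcp_pos': [0.261, -0.567, 0.23], 'tcp_rot': [-0.435, 1.985, -1.98], 'ft_force': [-0.538, 0.083, -0.449], 'torque': [0.044, -0.074, 0.009], 'grip_width': 0.085}
scene {'fx': 428.0738, 'fy': 428.0738, 'cx': 316.8217, 'cy': 204.2233, 'k1': -0.0539, 'R': [[-0.2339, 0.9721, -0.0181], [0.7854, 0.1779, -0.5929], [-0.5731, -0.1529, -0.8051]], 't': [0.203, -0.3998, 1.896]}
top {'fx': 453.6322, 'fy': 453.6322, 'cx': 317.4358, 'cy': 200.4007, 'k1': -0.0474, 'R': [[-0.0017, -1.0, -0.0002], [-0.9892, 0.0017, -0.1464], [0.1464, -0.0001, -0.9892]], 't': [-0.0581, 0.6243, 1.5818]}
wrist {'fx': 296.433, 'fy': 296.433, 'cx': 321.5426, 'cy': 198.7076, 'k1': 0.017, 'tool_from_camera': [[-0.0015, 0.9626, 0.2711, -0.069], [0.0012, -0.2711, 0.9626, -0.1417], [1.0, 0.0018, -0.0007, -0.0005], [0.0, 0.0, 0.0, 1.0]]}
```

View pics/scene0.png

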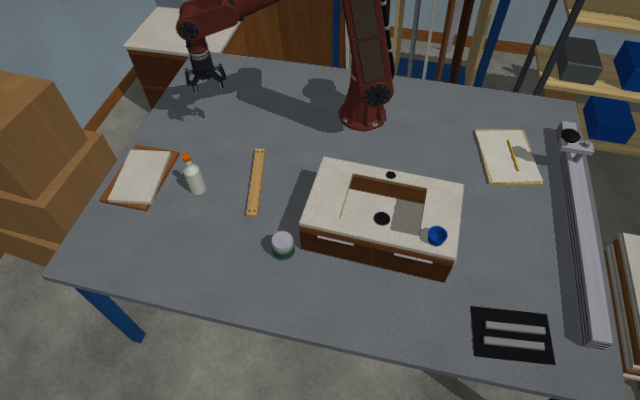

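View pics/top0.png

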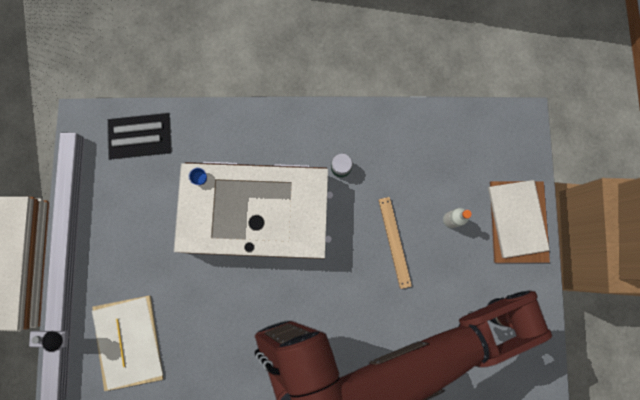

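The scene view shows the brace at (256,182), the bottle at (193,175), the tin at (283,245), the washstand at (382,215) and the tub at (437,236). In the top view the brace runs from (386,198) to (406,288), and the cut-out spans roughly (212–291, 180–237), partly in shade.

```bash
cat > h.py <<'E'
import numpy as np,cv2
from station import cams,status
from scipy.spatial.transform import Rotation as Rn
def ray(cal,px):
    px=np.atleast_2d(np.float64(px))
    K=np.array([[cal['fx'],0,cal['cx']],[0,cal['fy'],cal['cy']],[0,0,1]])
    # forward model r_d=r(1+k1 r^2): same as OpenCV
    n=cv2.undistortPoints(px.reshape(-1,1,2),K,np.array([cal['k1'],0,0,0,0])).reshape(-1,2)
    return np.c_[n,np.ones(len(n))]
def pose(cal,st=None):
    if 'R' in cal:
        R=np.array(cal['R']).T; return R,-R@np.array(cal['t'])
    T=np.array(cal['tool_from_camera']);Rt=Rn.from_rotvec(st['tcp_rot']).as_matrix()
    return Rt@T[:3,:3],Rt@T[:3,3]+np.array(st['tcp_pos'])
def onplane(cal,px,z,st=None):
    R,c=pose(cal,st);d=ray(cal,px)@R.T
    return c+d*((z-c[2])/d[:,2])[:,None]
def proj(cal,X,st=None):
    R,c=pose(cal,st)
    K=np.array([[cal['fx'],0,cal['cx']],[0,cal['fy'],cal['cy']],[0,0,1]])
    rv=Rn.from_matrix(R.T).as_rotvec()
    return cv2.projectPoints(np.float64(X).reshape(-1,1,3),rv,-R.T@c,K,np.array([cal['k1'],0,0,0,0]))[0].reshape(-1,2)
E
python3 - <<'E'
from h import *
for n in('top','scene'):
    im=np.load(f'pics/{n}0.npy');cal=cams.get_calibration(n)
    hsv=cv2.cvtColor(im,cv2.COLOR_RGB2HSV)
    m=cv2.inRange(hsv,(10,70,130),(25,255,255))
    cs=cv2.findContours(m,cv2.RETR_EXTERNAL,cv2.CHAIN_APPROX_NONE)[0]
    for c in cs:
        if cv2.contourArea(c)<200:continue
        M=cv2.minAreaRect(c)
        if M[0][1]>330: continue
        P=onplane(cal,c.reshape(-1,2),0.02)
        r=cv2.minAreaRect((P[:,:2]*1000).astype(np.float32))
        print(n,'brown',np.round(M[0]),np.round(r[0],1),np.round(r[1],1),r[2])
    # white/bright low sat = top
    m=cv2.inRange(hsv,(0,0,185),(40,70,255))
    cs=cv2.findContours(m,cv2.RETR_CCOMP,cv2.CHAIN_APPROX_NONE)[0]
    for c in cs:
        if cv2.contourArea(c)<800:continue
        P=onplane(cal,c.reshape(-1,2),0.15)
        r=cv2.minAreaRect((P[:,:2]*1000).astype(np.float32))
        print(n,'white',cv2.contourArea(c),np.round(cv2.minAreaRect(c)[0]),np.round(r[0],1),np.round(r[1],1),r[2])
    cv2.imwrite(f'pics/m_{n}.png',m)
a=np.load('pics/top0.npy')[140:280,160:340,::-1];b=np.load('pics/scene0.npy')[140:290,280:480,::-1]
cv2.imwrite('pics/ct.png',cv2.resize(a,None,fx=4,fy=4,interpolation=2))
cv2.imwrite('pics/cs.png',cv2.resize(b,None,fx=4,fy=4,interpolation=2))
E
```

```text
top brown [394. 243.] [ 476.3 -336.2] [329.8  42.3] 12.464242935180664
top brown [620. 235.] [  500.7 -1176.4] [118.4 423. ] 88.02713775634766
top white 3801.0 [126. 343.] [143.4 562.5] [262.2 186.8] 14.14303207397461
top white 2727.0 [ 13. 263.] [403.6 967.1] [448.3  93.3] 5.320131301879883
top white 3046.0 [519. 218.] [ 548.7 -736.9] [238.3 155.6] 8.77112102508545
top white 12804.5 [251. 210.] [578.3 163.1] [498.  297.8] 87.64306640625
top white 3480.0 [236. 207.] [587.1 218.9] [364.6 236.9] 80.58613586425781
scene brown [256. 182.] [ 483.1 -335.8] [334.6  41.1] 12.508612632751465
scene brown [593.  86.] [-422.4 1026.4] [432.5  97.1] 89.88394165039062
scene brown [608.  20.] [-1068.8  1208.2] [133.9 361.7] 0.37235012650489807
```

View pics/ct.png

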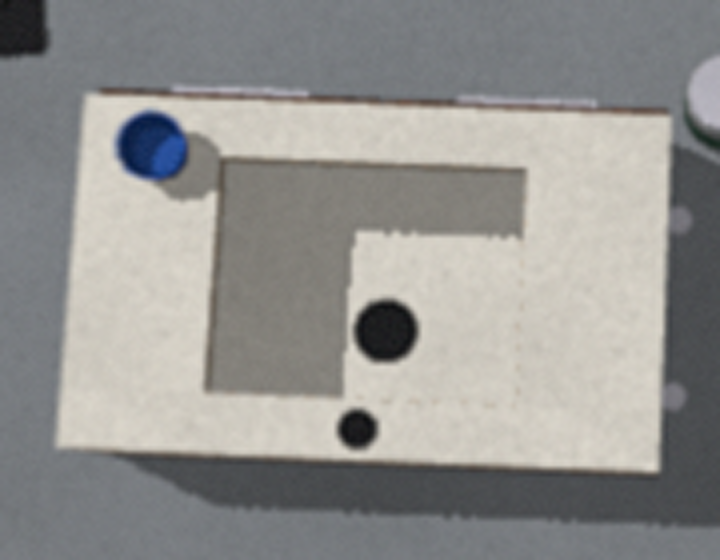

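View pics/cs.png

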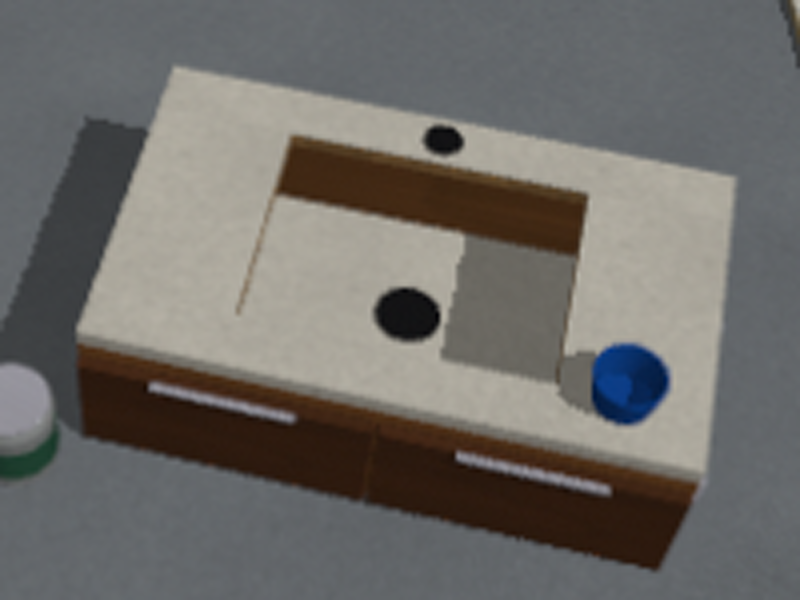

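Run:
```python
from h import *
s=cams.get_calibration('scene');t=cams.get_calibration('top')
for c,o,P in((s,(280,140),[(173,67),(737,177),(703,475),(78,335)]),(t,(160,140),[(57,447),(85,93),(671,112),(660,472)])):
    X=onplane(c,np.array(P)/4+np.array(o)-.4,.15)[:,:2]*1000
    print(np.round(X,0).tolist(),X.mean(0));r=cv2.minAreaRect(X.astype(np.float32));print(r)
# inner corners of cutout (upper)
for c,o,P in((s,(280,140),[(291,136),(588,192)]),(t,(160,140),[(220,157),(527,168),(205,391)])):
    X=onplane(c,np.array(P)/4+np.array(o)-.4,.15)[:,:2]*1000;print(np.round(X,0).tolist())
a=np.radians(-2.4);R=np.array([[np.cos(a),-np.sin(a)],[np.sin(a),np.cos(a)]])
print('pred cut', (np.array([[100,130],[100,-130],[-100,130],[-100,-130]])@R.T+[578.5,163]).round())
# brace ends, scene top-face
im=np.load('pics/scene0.npy')[135:230,230:280,::-1];cv2.imwrite('pics/bs.png',cv2.resize(im,None,fx=6,fy=6,interpolation=2))
print('tin top', onplane(t,[[342,164]],.085), onplane(s,[[283,240]],.085),'glue',onplane(t,[[466,213]],.19),onplane(s,[[186,157]],.19))
```

```text
[[420.0, -82.0], [438.0, 419.0], [740.0, 404.0], [721.0, -91.0]] [579.91728934 162.31565614]
((580.1602783203125, 162.7861785888672), (501.46337890625, 301.7044372558594), 87.96401977539062)
[[439.0, 418.0], [739.0, 407.0], [721.0, -93.0], [418.0, -82.0]] [579.27886583 162.35821158]
((578.6231079101562, 162.30056762695312), (500.6251525878906, 303.353271484375), 87.94703674316406)
[[478.0, 37.0], [483.0, 295.0]]
[[683.0, 289.0], [673.0, 29.0], [485.0, 296.0]]
pred cut [[684. 289.]
 [673.  29.]
 [484. 297.]
 [473.  37.]]
tin top [[ 0.74869697 -0.14641043  0.085     ]] [[ 0.75579888 -0.14055042  0.085     ]] glue [[ 0.56038355 -0.544922    0.19      ]] [[ 0.56353567 -0.54506943  0.19      ]]
```

View pics/bs.png

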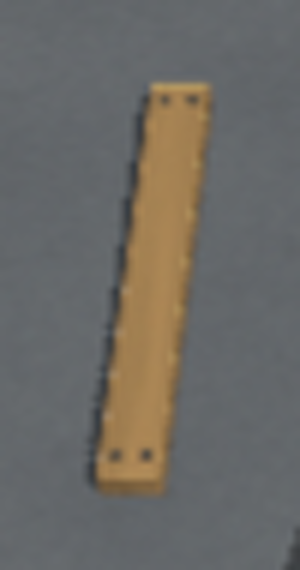

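```bash
cat >> h.py <<'E'
def Rdes(xdir_deg,tilt=0.):
    # tool y down, tool x along heading xdir; tilt about tool z (rad)
    a=np.radians(xdir_deg);x=np.array([np.cos(a),np.sin(a),0]);y=np.array([0,0,-1.]);z=np.cross(x,y)
    return np.c_[x,y,z]@Rn.from_rotvec([0,0,tilt]).as_matrix()
def delta(p,R,st=None):
    st=st or status.read_state();R0=Rn.from_rotvec(st['tcp_rot']).as_matrix()
    d=R0.T@(np.array(p)-st['tcp_pos'])*100
    w=Rn.from_matrix(R0.T@R).as_rotvec()
    return d.round(2),w.round(3)
E
python3 - <<'E'
from h import *
st=status.read_state();R=Rn.from_rotvec(st['tcp_rot']).as_matrix();print(R.round(3))
for h in(12.5,192.5):print(h,delta((.477,-.336,.17),Rdes(h)))
E
```

```text
[[-0.908 -0.001  0.419]
 [-0.419  0.002 -0.908]
 [-0.    -1.    -0.002]]
12.5 (array([-29.25,   6.04, -11.93]), array([ 0.   , -2.928, -0.003]))
192.5 (array([-29.25,   6.04, -11.93]), array([0.002, 0.214, 0.   ]))
```

Emit:
{"op": "step_arm", "data": {"moves": [{"tx": -2,"tz": -0.8},{"tx": -3.8,"tz": -1.5,"ty": 0.4},{"tx": -4,"tz": -1.65,"ty": 0.4},{"tx": -4,"tz": -1.65,"ty": 0.4},{"tx": -4,"tz": -1.65,"ty": 0.4},{"tx": -4,"tz": -1.65,"ty": 0.4},{"tx": -4,"tz": -1.65,"ty": 0.4},{"tx": -2.3,"tz": -0.9,"wy": 0.07},{"tx": -1.15,"tz": -0.48,"wy": 0.07},{"wy": 0.074},{}], "gripper": 0.65}}

```text
invalid input
```

Run:
```python
from h import *
st=status.read_state();print(st['t'],np.round(st['qpos'],3),np.round(st['tcp_pos'],4),st['grip_width'])
im=cams.camera('wrist');cv2.imwrite('pics/w1.png',im[:,:,::-1]);np.save('pics/w1.npy',im)
cal=cams.get_calibration('wrist')
m=cv2.inRange(cv2.cvtColor(im,cv2.COLOR_RGB2HSV),(10,70,110),(25,255,255))
for c in cv2.findContours(m,cv2.RETR_EXTERNAL,cv2.CHAIN_APPROX_NONE)[0]:
    if cv2.contourArea(c)<2000:continue
    P=onplane(cal,c.reshape(-1,2),.02,st);print(cv2.boundingRect(c),cv2.minAreaRect((P[:,:2]*1000).astype(np.float32)))
print(delta((.477,-.336,.1),Rdes(192.5),st))
```

```text
0.1 [-1.251  0.218  1.615 -0.     1.311 -0.112] [ 0.2614 -0.5669  0.2301] 0.08556263512150929
(584, 196, 56, 102) ((321.2641906738281, -944.9190673828125), (143.85133361816406, 66.09559631347656), 40.369300842285156)
(472, 0, 168, 185) ((461.74932861328125, -791.1472778320312), (127.46588897705078, 203.81765747070312), 0.7053341269493103)
(162, 0, 49, 62) ((343.87689208984375, -368.8454895019531), (60.28532791137695, 46.17391586303711), 12.195335388183594)
(array([-29.25,  13.04, -11.92]), array([0.002, 0.214, 0.   ]))
```

View pics/w1.png

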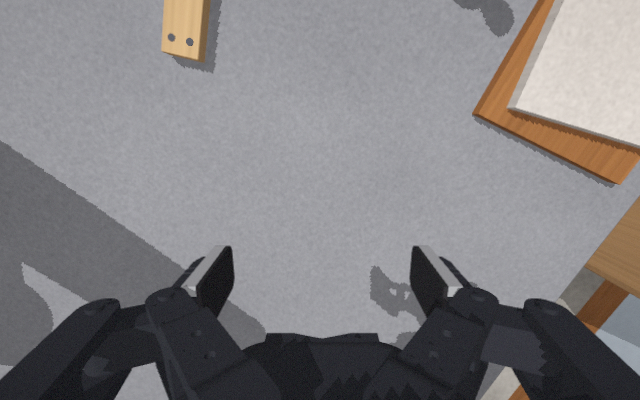

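The call was refused and nothing moved. The wrist view shows the near end of the brace at (185,30). I'll retry with every key written out.

Emit:
{"op": "step_arm", "data": {"moves": [{"tx": -2,"ty": 0,"tz": -0.8,"wx": 0,"wy": 0,"wz": 0},{"tx": -3.8,"ty": 0.4,"tz": -1.5,"wx": 0,"wy": 0,"wz": 0},{"tx": -4,"ty": 0.4,"tz": -1.65,"wx": 0,"wy": 0,"wz": 0},{"tx": -4,"ty": 0.4,"tz": -1.65,"wx": 0,"wy": 0,"wz": 0},{"tx": -4,"ty": 0.4,"tz": -1.65,"wx": 0,"wy": 0,"wz": 0},{"tx": -4,"ty": 0.4,"tz": -1.65,"wx": 0,"wy": 0,"wz": 0},{"tx": -4,"ty": 0.4,"tz": -1.65,"wx": 0,"wy": 0,"wz": 0},{"tx": -2.3,"ty": 0.4,"tz": -0.9,"wx": 0,"wy": 0.07,"wz": 0},{"tx": -1.15,"ty": 0,"tz": -0.48,"wx": 0,"wy": 0.07,"wz": 0},{"tx": 0,"ty": 0,"tz": 0,"wx": 0,"wy": 0.074,"wz": 0},{"tx": 0,"ty": 0,"tz": 0,"wx": 0,"wy": 0,"wz": 0}], "gripper": 0.65}}

```text
t: 1.52
tcp_pos: [0.4784, -0.3359, 0.2032]
tcp_rot: [-0.233, 2.106, -2.104]
ft_force: [-0.6, -0.0, -0.9]
grip_width: 0.0552
```

```bash
cat > w.py <<'E'
from h import *
import sys
st=status.read_state();print(st['t'],np.round(st['qpos'],3),np.round(st['tcp_pos'],4),st['grip_width'])
im=cams.camera('wrist');cv2.imwrite(f'pics/{sys.argv[1]}.png',im[:,:,::-1])
cal=cams.get_calibration('wrist')
m=cv2.inRange(cv2.cvtColor(im,cv2.COLOR_RGB2HSV),(10,70,110),(25,255,255))
for c in cv2.findContours(m,cv2.RETR_EXTERNAL,cv2.CHAIN_APPROX_NONE)[0]:
    if cv2.contourArea(c)<2000:continue
    P=onplane(cal,c.reshape(-1,2),.02,st);print(cv2.boundingRect(c),cv2.minAreaRect((P[:,:2]*1000).astype(np.float32)))
E
python3 w.py w2; python3 -c "
from h import *
print(delta((.477,-.336,.1),Rdes(192.5)))"
```

```text
1.525 [-0.733  0.157  1.737  0.     1.248  0.618] [ 0.4784 -0.3359  0.2032] 0.05518750679077679
(581, 194, 59, 116) ((456.2276306152344, -689.8070068359375), (153.72573852539062, 66.25181579589844), 28.2019100189209)
(302, 15, 41, 293) ((476.3159484863281, -335.52838134765625), (326.5171203613281, 39.534950256347656), 12.533269882202148)
(array([ 0.11, 10.32, -0.05]), array([ 0.001,  0.002, -0.   ]))
```

View pics/w2.png

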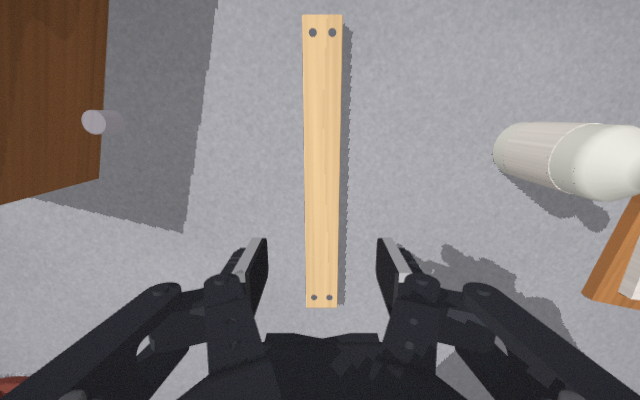

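The brace sits centrally between the fingers, with ends at (322,15) and (321,307). The measured centre is (476.5, -335.6) at 12.5°. Descending.

Emit:
{"op": "step_arm", "data": {"moves": [{"tx": 0.16,"ty": 2,"tz": 0,"wx": 0,"wy": 0,"wz": 0},{"tx": 0,"ty": 4,"tz": 0,"wx": 0,"wy": 0,"wz": 0},{"tx": 0,"ty": 4,"tz": 0,"wx": 0,"wy": 0,"wz": 0},{"tx": 0,"ty": 4,"tz": 0,"wx": 0,"wy": 0,"wz": 0},{"tx": 0,"ty": 3,"tz": 0,"wx": 0,"wy": 0,"wz": 0},{"tx": 0,"ty": 1.5,"tz": 0,"wx": 0,"wy": 0,"wz": 0},{"tx": 0,"ty": 1,"tz": 0,"wx": 0,"wy": 0,"wz": 0},{"tx": 0,"ty": 0.4,"tz": 0,"wx": 0,"wy": 0,"wz": 0},{"tx": 0,"ty": 0,"tz": 0,"wx": 0,"wy": 0,"wz": 0}]}}

```text
t: 2.7
tcp_pos: [0.4769, -0.3384, 0.005]
tcp_rot: [-0.229, 2.105, -2.107]
ft_force: [-0.4, 0.2, 0.3]
grip_width: 0.0557
```

Emit:
{"op": "step_arm", "data": {"moves": [{"tx": 0,"ty": 0.25,"tz": -0.2,"wx": 0,"wy": 0,"wz": 0},{"tx": 0,"ty": 0.1,"tz": 0,"wx": 0,"wy": 0,"wz": 0},{"tx": 0,"ty": 0,"tz": 0,"wx": 0,"wy": 0,"wz": 0}]}}

```text
t: 3.08
tcp_pos: [0.476, -0.3359, 0.001]
tcp_rot: [-0.23, 2.106, -2.106]
ft_force: [0.6, 0.8, -1.0]
grip_width: 0.0557
```

Emit:
{"op": "step_arm", "data": {"moves": [{"tx": 0,"ty": 0,"tz": 0,"wx": 0,"wy": 0,"wz": 0},{"tx": 0,"ty": 0,"tz": 0,"wx": 0,"wy": 0,"wz": 0},{"tx": 0,"ty": 0,"tz": 0,"wx": 0,"wy": 0,"wz": 0},{"tx": 0,"ty": 0,"tz": 0,"wx": 0,"wy": 0,"wz": 0},{"tx": 0,"ty": 0,"tz": 0,"wx": 0,"wy": 0,"wz": 0}], "gripper": 0}}

```text
t: 3.7
tcp_pos: [0.4764, -0.3363, 0.0013]
tcp_rot: [-0.23, 2.105, -2.107]
ft_force: [-0.3, 0.4, 3.4]
grip_width: 0.0385
```

Emit:
{"op": "step_arm", "data": {"moves": [{"tx": 0,"ty": -1,"tz": 0,"wx": 0,"wy": 0,"wz": 0},{"tx": 0,"ty": -3,"tz": 0,"wx": 0,"wy": 0,"wz": 0},{"tx": 0,"ty": -5,"tz": 0,"wx": 0,"wy": 0,"wz": 0},{"tx": 0,"ty": -5,"tz": 0,"wx": 0,"wy": 0,"wz": 0},{"tx": 0,"ty": -5,"tz": 0,"wx": 0,"wy": 0,"wz": 0},{"tx": 0,"ty": -5,"tz": 0,"wx": 0,"wy": 0,"wz": 0},{"tx": 0,"ty": -4,"tz": 0,"wx": 0,"wy": 0,"wz": 0},{"tx": 0,"ty": -2,"tz": 0,"wx": 0,"wy": 0,"wz": 0},{"tx": 0,"ty": 0,"tz": 0,"wx": 0,"wy": 0,"wz": 0}]}}

```text
t: 4.82
tcp_pos: [0.4762, -0.3361, 0.3017]
tcp_rot: [-0.229, 2.104, -2.107]
ft_force: [0.4, 0.4, -1.9]
grip_width: 0.0384
```

```bash
python3 w.py w3
cat > plan.py <<'E'
import numpy as np
def rect(c,th,a0,a1,n0,n1):
    d=np.array([np.cos(th),-np.sin(th)]);n=np.array([np.sin(th),np.cos(th)])
    return np.array([c+a*d+b*n for a,b in((a0,n0),(a1,n0),(a1,n1),(a0,n1))])
def gap(P,Q):
    # signed separation of convex polys (SAT, lower bound of distance)
    best=-1e9
    for A,B in((P,Q),(Q,P)):
        for i in range(len(A)):
            e=A[(i+1)%len(A)]-A[i];n=np.array([e[1],-e[0]])/np.hypot(*e)  # ccw outward
            best=max(best,((B-A[i])@n).min())
    return best
box=lambda u0,u1,v0,v1:np.array([[u0,v0],[u1,v0],[u1,v1],[u0,v1]],float)
OBS=[box(130,250,-16,0),box(-250,-130,-16,0),box(-300,300,-170,-134),box(234,250,-150,0),box(-250,-234,-150,0)]
def parts(c,th):
    return [rect(c,th,-165,165,-10,10),rect(c,th,-13,13,-9-5,70),rect(c,th,-43,43,60,250),rect(c,th,-120,-30,90,250)]
def clear(c,th): return [min(gap(p,o) for o in OBS) for p in parts(np.array(c,float),th)]
if __name__=='__main__':
    W=[(-20,130,30),(-20,90,30),(40,60,30),(60,30,27),(62,5,22),(62,-20,15),(60,-45,8),(58,-60,0),(0,-60,0),(0,-26.1,0)]
    for a,b in zip(W,W[1:]):
        m=[9e9]*4
        for t in np.linspace(0,1,11):
            q=np.array(a)*(1-t)+np.array(b)*t
            g=clear(q[:2],np.radians(q[2]));m=np.minimum(m,g)
        print(a,b,m.round(0))
E
python3 plan.py
```

```text
4.825 [-0.735  0.077  1.639 -0.     1.424  0.618] [ 0.4762 -0.3361  0.3017] 0.03840545192560045
(530, 102, 110, 181) ((477.67828369140625, -719.3209228515625), (299.53765869140625, 144.83815002441406), 38.9709587097168)
(268, 0, 108, 338) ((432.9970397949219, -345.2677917480469), (500.25067138671875, 134.67892456054688), 12.524323463439941)
(-20, 130, 30) (-20, 90, 30) [ 10. 119. 132. 205.]
(-20, 90, 30) (40, 60, 30) [-31.  95.  90. 153.]
(40, 60, 30) (60, 30, 27) [-31.  63.  64. 124.]
(60, 30, 27) (62, 5, 22) [-19.  52.  45. 100.]
(62, 5, 22) (62, -20, 15) [-4. 48. 27. 91.]
(62, -20, 15) (60, -45, 8) [ 9. 48. 18. 84.]
(60, -45, 8) (58, -60, 0) [ 9. 50. 20. 68.]
(58, -60, 0) (0, -60, 0) [11. 59. 29. 30.]
(0, -60, 0) (0, -26.1, 0) [ 0. 60. 87. 30.]
```

View pics/w3.png

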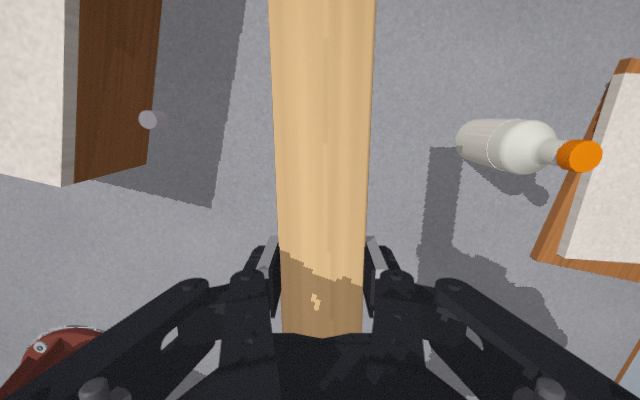

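```bash
cat > p2.py <<'E'
from plan import *
W=[(-40,130,30),(-40,57,30),(20,18,30),(52,-2,30),(55,-25,20),(55,-45,10),(55,-62,0),(0,-60,0),(0,-26.1,0)]
for a,b in zip(W,W[1:]):
    m=[9e9]*4
    for t in np.linspace(0,1,11):
        q=np.array(a)*(1-t)+np.array(b)*t
        m=np.minimum(m,clear(q[:2],np.radians(q[2])))
    print(a,b,m.round(0))
E
python3 p2.py
cat >> h.py <<'E'
WC=np.array([.579,.1625,.15]);LEAD=267.9   # cut-out centre, heading of the leading end
BC=-0.009 # brace centre in tool y
def tcp_for(u,v,th,lat=0):
    R=Rdes(LEAD,np.radians(th));a=np.radians(LEAD)
    c=WC+np.array([np.cos(a),np.sin(a),0])*u/1000+np.array([0,0,v/1000])+np.array([-np.sin(a),np.cos(a),0])*lat/1000
    return c-R[:,1]*BC,R
def where(st=None):
    st=st or status.read_state();R=Rn.from_rotvec(st['tcp_rot']).as_matrix()
    c=np.array(st['tcp_pos'])+R[:,1]*BC-WC;a=np.radians(LEAD)
    x=R[:,0]
    return dict(u=round(1e3*(c@[np.cos(a),np.sin(a),0]),1),lat=round(1e3*(c@[-np.sin(a),np.cos(a),0]),1),v=round(1e3*c[2],1),
      th=round(np.degrees(np.arcsin(-x[2])),2),head=round(np.degrees(np.arctan2(x[1],x[0]))%360,2),roll=round(np.degrees(np.arcsin(R[2,2])),2),
      t=st['t'],q=np.round(st['qpos'],2).tolist(),F=np.round(st['ft_force'],1).tolist(),tau=np.round(st['torque'],2).tolist(),g=round(st['grip_width'],4))
E
python3 - <<'E'
from h import *
print(where());print(tcp_for(-40,130,30)[0],delta(*tcp_for(-40,130,0)),delta(*tcp_for(-40,130,30)))
E
```

```text
(-40, 130, 30) (-40, 57, 30) [ 22.  80. 133. 184.]
(-40, 57, 30) (20, 18, 30) [ 13.  80.  61. 134.]
(20, 18, 30) (52, -2, 30) [16. 54. 28. 97.]
(52, -2, 30) (55, -25, 20) [17. 49. 19. 92.]
(55, -25, 20) (55, -45, 10) [15. 49. 19. 82.]
(55, -45, 10) (55, -62, 0) [14. 53. 23. 65.]
(55, -62, 0) (0, -60, 0) [14. 58. 32. 29.]
(0, -60, 0) (0, -26.1, 0) [ 0. 60. 87. 30.]
{'u': np.float64(501.4), 'lat': np.float64(-85.2), 'v': np.float64(158.6), 'th': np.float64(-0.06), 'head': np.float64(192.48), 'roll': np.float64(-0.08), 't': 4.875, 'q': [-0.74, 0.08, 1.64, -0.0, 1.42, 0.62], 'F': [-0.6, 0.2, -1.7], 'tau': [0.07, -0.02, 0.01], 'g': 0.0387}
[0.58063065 0.20697011 0.27220577] (array([-21.88,   2.91, -50.25]), array([ 0.002, -1.316, -0.   ])) (array([-21.99,   2.79, -50.69]), array([-0.342, -1.285,  0.445]))
```

Emit:
{"op": "step_arm", "data": {"moves": [{"tx": -0.9,"ty": 0,"tz": -2,"wx": 0,"wy": 0,"wz": 0},{"tx": -1.8,"ty": 0,"tz": -4.2,"wx": 0,"wy": 0,"wz": 0},{"tx": -1.9,"ty": 0,"tz": -4.4,"wx": 0,"wy": 0,"wz": 0},{"tx": -1.9,"ty": 0,"tz": -4.4,"wx": 0,"wy": 0,"wz": 0},{"tx": -1.9,"ty": 0,"tz": -4.4,"wx": 0,"wy": 0,"wz": 0},{"tx": -1.9,"ty": 0,"tz": -4.4,"wx": 0,"wy": 0,"wz": 0},{"tx": -1.9,"ty": 0,"tz": -4.4,"wx": 0,"wy": 0,"wz": 0},{"tx": -1.9,"ty": 0,"tz": -4.4,"wx": 0,"wy": 0,"wz": 0},{"tx": -1.9,"ty": 0,"tz": -4.4,"wx": 0,"wy": 0,"wz": 0},{"tx": -1.9,"ty": 0,"tz": -4.4,"wx": 0,"wy": 0,"wz": 0},{"tx": -1.9,"ty": 0,"tz": -4.4,"wx": 0,"wy": 0,"wz": 0},{"tx": -2.1,"ty": 0,"tz": -4.4,"wx": 0,"wy": 0,"wz": 0}]}}

```text
t: 6.38
tcp_pos: [0.5794, 0.204, 0.298]
tcp_rot: [-0.237, 2.108, -2.108]
ft_force: [0.3, -0.4, -1.6]
grip_width: 0.0386
```

Emit:
{"op": "step_arm", "data": {"moves": [{"tx": 0,"ty": 0,"tz": 0,"wx": 0,"wy": -0.06,"wz": 0},{"tx": 0,"ty": 0,"tz": 0,"wx": 0,"wy": -0.14,"wz": 0},{"tx": 0,"ty": 0,"tz": 0,"wx": 0,"wy": -0.16,"wz": 0},{"tx": 0,"ty": 0,"tz": 0,"wx": 0,"wy": -0.16,"wz": 0},{"tx": 0,"ty": 0,"tz": 0,"wx": 0,"wy": -0.16,"wz": 0},{"tx": 0,"ty": 0,"tz": 0,"wx": 0,"wy": -0.16,"wz": 0},{"tx": 0,"ty": 0,"tz": 0,"wx": 0,"wy": -0.16,"wz": 0},{"tx": 0,"ty": 0,"tz": 0,"wx": 0,"wy": -0.16,"wz": 0},{"tx": 0,"ty": 0,"tz": 0,"wx": 0,"wy": -0.1,"wz": 0},{"tx": 0,"ty": 0,"tz": 0,"wx": 0,"wy": -0.056,"wz": 0},{"tx": 0,"ty": 0,"tz": 0,"wx": 0,"wy": 0,"wz": 0}]}}

```text
t: 7.75
tcp_pos: [0.5795, 0.2023, 0.2982]
tcp_rot: [-1.195, 1.239, -1.235]
ft_force: [0.6, 0.2, -1.9]
grip_width: 0.0386
```

Run:
```python
from h import *
print(where());print(delta(*tcp_for(-40,130,0)),delta(*tcp_for(-40,130,30)))
im=cams.camera('scene');cv2.imwrite('pics/s1.png',im[:,:,::-1])
```

```text
{'u': np.float64(-39.8), 'lat': np.float64(-0.9), 'v': np.float64(157.2), 'th': np.float64(-0.04), 'head': np.float64(267.89), 'roll': np.float64(-0.26), 't': 7.75, 'q': [0.22, 0.15, 1.56, 0.0, 1.43, 0.26], 'F': [0.6, 0.2, -1.9], 'tau': [0.01, 0.0, -0.01], 'g': 0.0386}
(array([-0.02,  2.72,  0.11]), array([ 0.005, -0.   ,  0.001])) (array([-0.47,  2.6 ,  0.11]), array([ 0.004, -0.001,  0.524]))
```

View pics/s1.png

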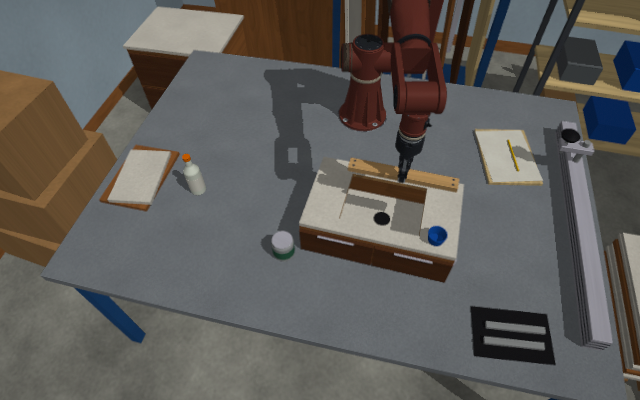

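The scene view shows the brace level above the cut-out, from (350,162) to (458,184), with the other objects undisturbed. Now tilting.

Emit:
{"op": "step_arm", "data": {"moves": [{"tx": 0,"ty": 0,"tz": 0.1,"wx": 0.004,"wy": 0,"wz": 0.05},{"tx": 0,"ty": 0,"tz": 0,"wx": 0,"wy": 0,"wz": 0.1},{"tx": 0,"ty": 0,"tz": 0,"wx": 0,"wy": 0,"wz": 0.12},{"tx": 0,"ty": 0,"tz": 0,"wx": 0,"wy": 0,"wz": 0.12},{"tx": 0,"ty": 0,"tz": 0,"wx": 0,"wy": 0,"wz": 0.09},{"tx": 0,"ty": 0,"tz": 0,"wx": 0,"wy": 0,"wz": 0.044},{"tx": 0,"ty": 0,"tz": 0,"wx": 0,"wy": 0,"wz": 0}]}}

```text
t: 8.68
tcp_pos: [0.5815, 0.2009, 0.2991]
tcp_rot: [-0.79, 1.431, -0.846]
ft_force: [0.4, 0.0, -2.4]
grip_width: 0.0384
```

Run:
```python
from h import *
print(where())
for w in [(-40,130,30),(-40,57,30)]:print(delta(*tcp_for(*w)))
im=cams.camera('scene');np.save('pics/s2.npy',im);cv2.imwrite('pics/s2.png',cv2.resize(im[120:280,270:500,::-1],None,fx=3,fy=3,interpolation=2))
```

```text
{'u': np.float64(-33.9), 'lat': np.float64(1.1), 'v': np.float64(156.9), 'th': np.float64(29.96), 'head': np.float64(267.8), 'roll': np.float64(0.04), 't': 8.675, 'q': [-0.04, 0.1, 1.7, 0.53, 1.38, -0.11], 'F': [0.4, 0.0, -2.4], 'tau': [-0.37, 0.03, 0.0], 'g': 0.0384}
(array([ 0.82,  2.64, -0.11]), array([-0.002, -0.001,  0.001]))
(array([ 4.46,  8.96, -0.12]), array([-0.002, -0.001,  0.001]))
```

View pics/s2.png

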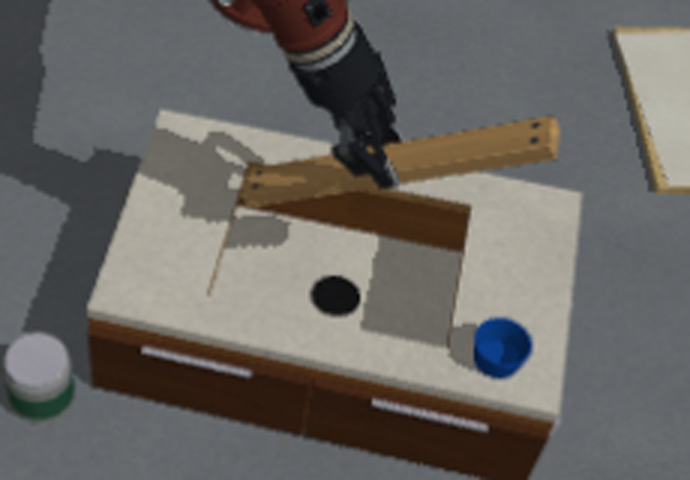

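The brace is tilted with its lead end at (250,185) in the crop, and it hasn't slipped. Lowering the lead end into the opening.

Emit:
{"op": "step_arm", "data": {"moves": [{"tx": 0.6,"ty": 1,"tz": -0.1,"wx": 0,"wy": 0,"wz": 0},{"tx": 1,"ty": 2,"tz": 0,"wx": 0,"wy": 0,"wz": 0},{"tx": 1,"ty": 2,"tz": 0,"wx": 0,"wy": 0,"wz": 0},{"tx": 0.9,"ty": 2,"tz": 0,"wx": 0,"wy": 0,"wz": 0},{"tx": 0.7,"ty": 1.3,"tz": 0,"wx": 0,"wy": 0,"wz": 0},{"tx": 0.25,"ty": 0.6,"tz": 0,"wx": 0,"wy": 0,"wz": 0},{"tx": 0,"ty": 0,"tz": 0,"wx": 0,"wy": 0,"wz": 0}]}}

```text
t: 9.6
tcp_pos: [0.5819, 0.2076, 0.2011]
tcp_rot: [-0.789, 1.428, -0.845]
ft_force: [0.4, -0.2, -2.3]
grip_width: 0.0385
```

Run:
```python
from h import *
print(where())
for w in [(20,18,30),(52,-2,30)]:print(delta(*tcp_for(*w)))
im=cams.camera('scene');cv2.imwrite('pics/s3.png',cv2.resize(im[120:280,270:500,::-1],None,fx=3,fy=3,interpolation=2))
```

```text
{'u': np.float64(-40.7), 'lat': np.float64(1.2), 'v': np.float64(58.9), 'th': np.float64(30.03), 'head': np.float64(267.99), 'roll': np.float64(0.2), 't': 9.6, 'q': [-0.03, 0.19, 1.79, 0.56, 1.21, -0.2], 'F': [0.4, -0.2, -2.3], 'tau': [-0.35, 0.07, 0.02], 'g': 0.0385}
(array([ 7.3 ,  0.51, -0.14]), array([-0.003,  0.001, -0.001]))
(array([11.08,  0.64, -0.14]), array([-0.003,  0.001, -0.001]))
```

View pics/s3.png

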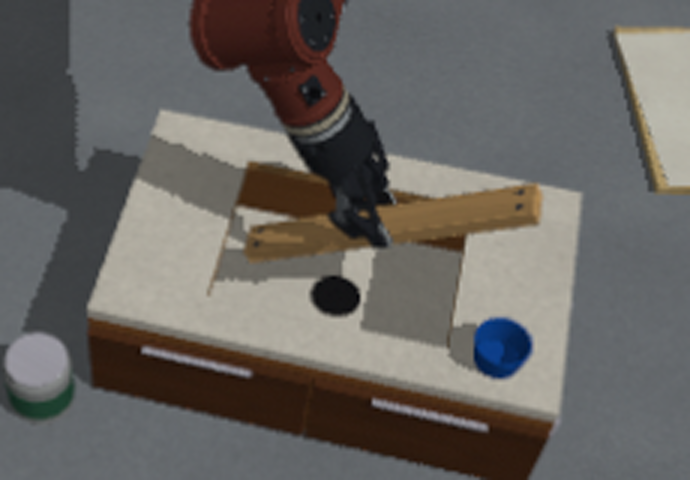

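The lead end (250,245 in the crop) is inside the opening. Sliding it under the short edge.

Emit:
{"op": "step_arm", "data": {"moves": [{"tx": 1,"ty": 0.3,"tz": -0.12,"wx": 0,"wy": 0,"wz": 0},{"tx": 2,"ty": 0.15,"tz": 0,"wx": 0,"wy": 0,"wz": 0},{"tx": 2.1,"ty": 0.1,"tz": 0,"wx": 0,"wy": 0,"wz": 0},{"tx": 2.1,"ty": 0,"tz": 0,"wx": 0,"wy": 0,"wz": 0},{"tx": 2,"ty": 0,"tz": 0,"wx": 0,"wy": 0,"wz": 0},{"tx": 1.2,"ty": 0.05,"tz": 0,"wx": 0,"wy": 0,"wz": 0},{"tx": 0.6,"ty": 0,"tz": 0,"wx": 0,"wy": 0,"wz": 0},{"tx": 0,"ty": 0,"tz": 0,"wx": 0,"wy": 0,"wz": 0}]}}

```text
t: 10.65
tcp_pos: [0.5776, 0.1153, 0.1412]
tcp_rot: [-0.789, 1.428, -0.845]
ft_force: [-0.5, 1.0, -2.1]
grip_width: 0.0385
```

Run:
```python
from h import *
print(where())
st=status.read_state()
R=Rn.from_rotvec(st['tcp_rot']).as_matrix();p=np.array(st['tcp_pos'])
# sequence of row deltas for waypoints
seq=[(52,-2,30),(53,-10,26.5),(54,-18,23),(55,-25,20),(55,-32,16.5),(55,-39,13),(55,-45,10),(55,-51,6.5),(55,-57,3),(55,-62,0)]
from plan import clear
for w in seq:
    P,Rq=tcp_for(*w);print(w,(R.T@(P-p)*100).round(2),Rn.from_matrix(R.T@Rq).as_rotvec().round(3),np.round(clear(w[:2],np.radians(w[2]))));p,R=P,Rq
im=cams.camera('scene');cv2.imwrite('pics/s4.png',cv2.resize(im[120:280,270:500,::-1],None,fx=3,fy=3,interpolation=2))
```

```text
{'u': np.float64(51.8), 'lat': np.float64(0.3), 'v': np.float64(-1.0), 'th': np.float64(30.04), 'head': np.float64(267.98), 'roll': np.float64(0.22), 't': 10.65, 'q': [-0.19, 0.25, 1.84, 0.56, 1.2, -0.4], 'F': [-0.5, 1.0, -2.1], 'tau': [-0.44, -0.01, -0.01], 'g': 0.0385}
(52, -2, 30) [ 0.07  0.07 -0.03] [-0.004  0.001 -0.001] [17. 54. 28. 97.]
(53, -10, 26.5) [0.54 0.64 0.  ] [ 0.     0.    -0.061] [19. 51. 25. 94.]
(54, -18, 23) [ 0.5   0.67 -0.  ] [-0.     0.    -0.061] [22. 50. 20. 93.]
(55, -25, 20) [0.41 0.6  0.  ] [-0.     0.    -0.052] [21. 49. 19. 92.]
(55, -32, 16.5) [0.29 0.66 0.  ] [ 0.     0.    -0.061] [18. 50. 20. 93.]
(55, -39, 13) [ 0.25  0.67 -0.  ] [-0.    -0.    -0.061] [16. 51. 21. 94.]
(55, -45, 10) [0.18 0.58 0.  ] [-0.     0.    -0.052] [15. 53. 23. 82.]
(55, -51, 6.5) [0.16 0.59 0.  ] [ 0.    -0.    -0.061] [14. 56. 26. 76.]
(55, -57, 3) [ 0.12  0.59 -0.  ] [ 0.    -0.    -0.061] [14. 59. 29. 70.]
(55, -62, 0) [ 0.07  0.5  -0.  ] [ 0.    -0.    -0.052] [14. 58. 32. 65.]
```

View pics/s4.png

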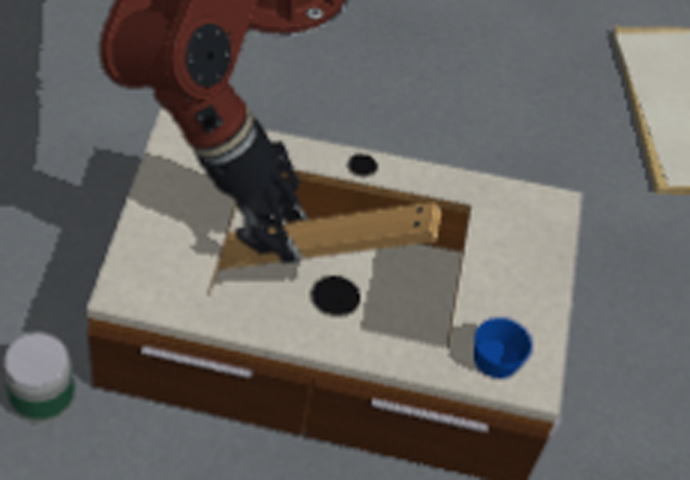

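The lead end is under the short edge and the tail (430,220 in the crop) is clear of the far edge. Levelling.

Emit:
{"op": "step_arm", "data": {"moves": [{"tx": 0.6,"ty": 0.7,"tz": 0,"wx": -0.004,"wy": 0,"wz": -0.061},{"tx": 0.5,"ty": 0.67,"tz": 0,"wx": 0,"wy": 0,"wz": -0.061},{"tx": 0.41,"ty": 0.6,"tz": 0,"wx": 0,"wy": 0,"wz": -0.052},{"tx": 0.29,"ty": 0.66,"tz": 0,"wx": 0,"wy": 0,"wz": -0.061},{"tx": 0.25,"ty": 0.67,"tz": 0,"wx": 0,"wy": 0,"wz": -0.061},{"tx": 0.18,"ty": 0.58,"tz": 0,"wx": 0,"wy": 0,"wz": -0.052},{"tx": 0,"ty": 0,"tz": 0,"wx": 0,"wy": 0,"wz": 0}]}}

```text
t: 11.58
tcp_pos: [0.5771, 0.1111, 0.0966]
tcp_rot: [-1.06, 1.309, -1.102]
ft_force: [-0.6, -1.0, -2.6]
grip_width: 0.0388
```

Run:
```python
from h import *
print(where())
for w in [(55,-45,10),(55,-62,0)]:print(delta(*tcp_for(*w)))
im=cams.camera('scene');cv2.imwrite('pics/s5.png',cv2.resize(im[120:280,270:500,::-1],None,fx=3,fy=3,interpolation=2))
```

```text
{'u': np.float64(53.0), 'lat': np.float64(-0.1), 'v': np.float64(-44.5), 'th': np.float64(10.15), 'head': np.float64(268.12), 'roll': np.float64(0.01), 't': 11.575, 'q': [-0.02, 0.28, 1.83, 0.2, 1.05, -0.09], 'F': [-0.6, -1.0, -2.6], 'tau': [-0.14, -0.03, -0.02], 'g': 0.0388}
(array([0.21, 0.01, 0.01]), array([ 0.001,  0.004, -0.003]))
(array([0.66, 1.67, 0.  ]), array([ 0.   ,  0.004, -0.177]))
```

View pics/s5.png

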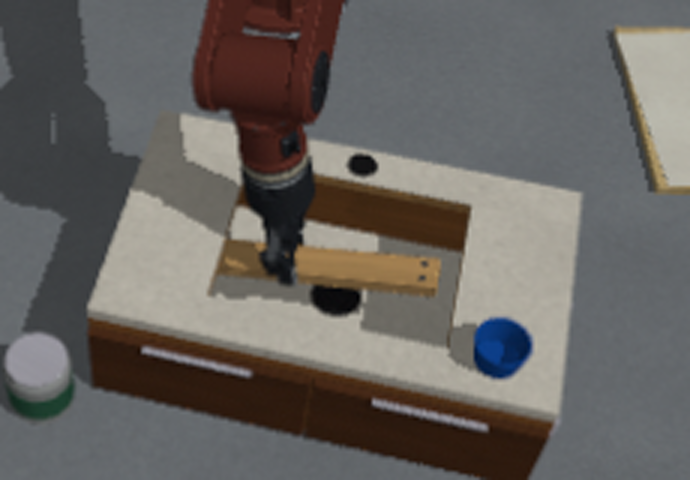

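The brace is nearly level and clear at both ends. Next I'll finish levelling it and slide it back to the centre.

Emit:
{"op": "step_arm", "data": {"moves": [{"tx": 0.2,"ty": 0.6,"tz": 0,"wx": 0,"wy": 0.004,"wz": -0.06},{"tx": 0.15,"ty": 0.6,"tz": 0,"wx": 0,"wy": 0,"wz": -0.065},{"tx": 0.1,"ty": 0.47,"tz": 0,"wx": 0,"wy": 0,"wz": -0.052},{"tx": -0.6,"ty": 0,"tz": 0,"wx": 0,"wy": 0,"wz": 0},{"tx": -1.2,"ty": 0,"tz": 0,"wx": 0,"wy": 0,"wz": 0},{"tx": -1.3,"ty": 0,"tz": 0,"wx": 0,"wy": 0,"wz": 0},{"tx": -1.3,"ty": 0,"tz": 0,"wx": 0,"wy": 0,"wz": 0},{"tx": -0.8,"ty": 0,"tz": 0,"wx": 0,"wy": 0,"wz": 0},{"tx": -0.3,"ty": 0,"tz": 0,"wx": 0,"wy": 0,"wz": 0},{"tx": 0,"ty": 0,"tz": 0,"wx": 0,"wy": 0,"wz": 0}]}}

```text
t: 12.88
tcp_pos: [0.5794, 0.162, 0.0792]
tcp_rot: [-1.192, 1.237, -1.238]
ft_force: [-1.0, -0.1, -3.0]
grip_width: 0.0388
```

Run:
```python
from h import *
print(where())
for w in [(0,-36,0),(0,-26,0)]:print(delta(*tcp_for(*w)))
for n in('scene','top','wrist'):
    im=cams.camera(n);np.save(f'pics/f_{n}.npy',im)
    if n=='scene':im=cv2.resize(im[120:280,270:500],None,fx=3,fy=3,interpolation=2)
    if n=='top':im=cv2.resize(im[140:280,160:340],None,fx=4,fy=4,interpolation=2)
    cv2.imwrite(f'pics/f_{n}.png',im[:,:,::-1])
```

```text
{'u': np.float64(0.4), 'lat': np.float64(0.4), 'v': np.float64(-61.8), 'th': np.float64(-0.07), 'head': np.float64(267.78), 'roll': np.float64(-0.02), 't': 12.875, 'q': [0.16, 0.34, 1.77, -0.0, 1.03, 0.2], 'F': [-1.0, -0.1, -3.0], 'tau': [0.0, -0.04, -0.02], 'g': 0.0388}
(array([-0.04, -2.58, -0.04]), array([ 0.   , -0.002,  0.001]))
(array([-0.04, -3.58, -0.04]), array([ 0.   , -0.002,  0.001]))
```

View pics/f_scene.png

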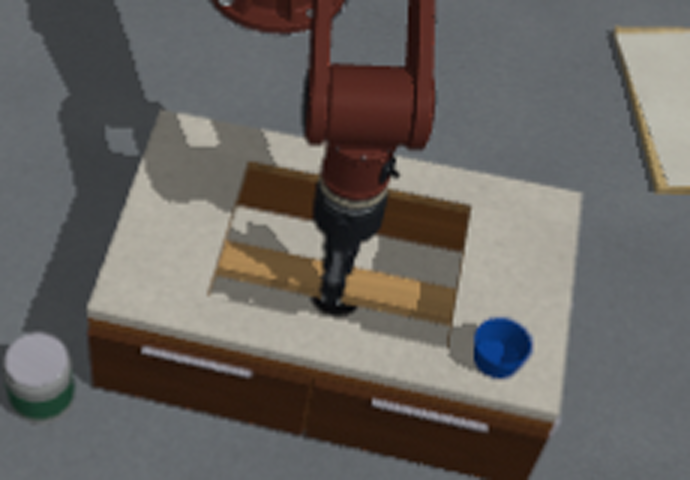

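View pics/f_top.png

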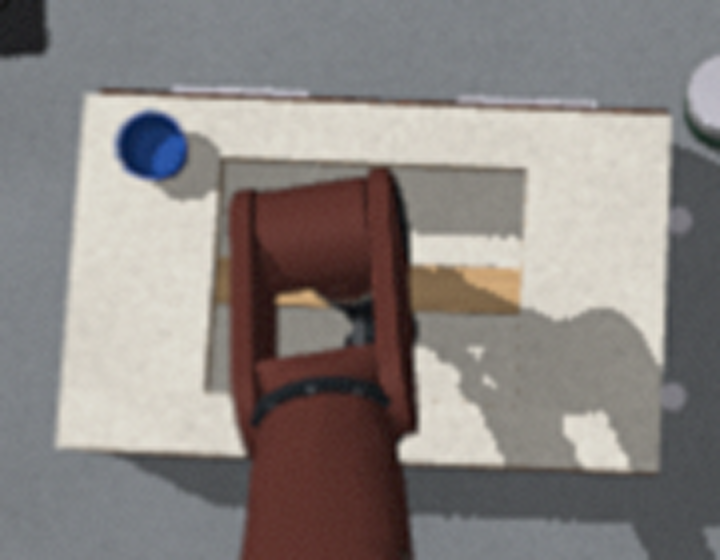

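View pics/f_wrist.png

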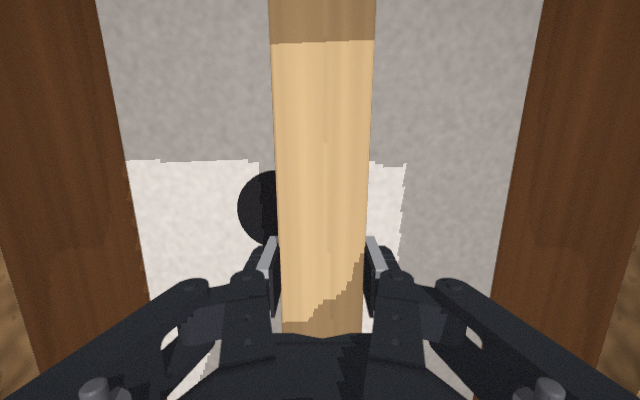

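In these views the brace spans the opening along its middle. In the wrist picture it runs at columns 271–375, with the wall-to-floor lines at about 97 and 543. I'll check the centring against those wall lines.

Run:
```python
from h import *
st=status.read_state();cal=cams.get_calibration('wrist')
im=cv2.imread('pics/f_wrist.png');hsv=cv2.cvtColor(im,cv2.COLOR_BGR2HSV)
a=np.radians(LEAD)
def lat(px,z):
    P=onplane(cal,px,z,st)-WC;return 1e3*P@[-np.sin(a),np.cos(a),0],1e3*P@[np.cos(a),np.sin(a),0]
for r in (20,60,100,140):
    g=hsv[r,:,1].astype(int);wood=g>70
    # transitions
    tr=np.flatnonzero(np.diff(wood.astype(int)))
    tr=[t for t in tr if min(abs(t-e) for e in(100,115,125,271,275,375,370,543,530,520))<15]
    print(r,tr)
    print('  floor z16',[np.round(lat([[t+.5,r]],.016),1).ravel().tolist() for t in tr if t<200 or t>450],' brace top', [np.round(lat([[t+.5,r]],.15-.062+.01),1).ravel().tolist() for t in tr if 200<t<450])
```

```text
20 [np.int64(98), np.int64(268), np.int64(374), np.int64(539)]
  floor z16 [[-134.5, -123.5], [132.6, -123.1]]  brace top [[-18.7, -101.8], [20.1, -101.8]]
60 [np.int64(106), np.int64(270), np.int64(373), np.int64(532)]
  floor z16 [[-134.4, -101.4], [132.9, -101.0]]  brace top [[-18.6, -88.5], [20.4, -88.5]]
100 [np.int64(113), np.int64(271), np.int64(371), np.int64(524)]
  floor z16 [[-134.8, -77.7], [132.5, -77.3]]  brace top [[-19.0, -74.2], [20.3, -74.1]]
140 [np.int64(121), np.int64(273), np.int64(369), np.int64(517)]
  floor z16 [[-134.5, -52.1], [132.7, -51.8]]  brace top [[-18.9, -58.8], [20.2, -58.7]]
```

Emit:
{"op": "step_arm", "data": {"moves": [{"tx": -0.05,"ty": -0.6,"tz": -0.15,"wx": 0,"wy": 0,"wz": 0.001},{"tx": 0,"ty": -1,"tz": 0,"wx": 0,"wy": 0,"wz": 0},{"tx": 0,"ty": -0.9,"tz": 0,"wx": 0,"wy": 0,"wz": 0},{"tx": 0,"ty": -0.5,"tz": 0,"wx": 0,"wy": 0,"wz": 0},{"tx": 0,"ty": -0.2,"tz": 0,"wx": 0,"wy": 0,"wz": 0},{"tx": 0,"ty": 0,"tz": 0,"wx": 0,"wy": 0,"wz": 0}]}}

```text
t: 13.78
tcp_pos: [0.5779, 0.1625, 0.1113]
tcp_rot: [-1.19, 1.238, -1.238]
ft_force: [0.3, 0.3, -1.5]
grip_width: 0.0387
```

```bash
python3 -c "
from h import *
print(where())"
```

```text
{'u': np.float64(0.0), 'lat': np.float64(-1.1), 'v': np.float64(-29.7), 'th': np.float64(0.0), 'head': np.float64(267.76), 'roll': np.float64(-0.0), 't': 13.775, 'q': [0.16, 0.29, 1.76, 0.0, 1.09, 0.2], 'F': [0.3, 0.3, -1.5], 'tau': [0.02, 0.06, 0.01], 'g': 0.0387}
```

Contact is expected about 3.7 mm higher, so I'll go up in small steps.

Emit:
{"op": "step_arm", "data": {"moves": [{"tx": 0,"ty": -0.1,"tz": 0,"wx": 0,"wy": 0,"wz": 0},{"tx": 0,"ty": -0.1,"tz": 0,"wx": 0,"wy": 0,"wz": 0},{"tx": 0,"ty": 0,"tz": 0,"wx": 0,"wy": 0,"wz": 0}]}}

```text
t: 14.15
tcp_pos: [0.5779, 0.1625, 0.1131]
tcp_rot: [-1.191, 1.238, -1.238]
ft_force: [-0.9, 0.1, -2.8]
grip_width: 0.0387
```

Emit:
{"op": "step_arm", "data": {"moves": [{"tx": 0,"ty": -0.1,"tz": 0,"wx": 0,"wy": 0,"wz": 0},{"tx": 0,"ty": 0,"tz": 0,"wx": 0,"wy": 0,"wz": 0}]}}

```text
t: 14.4
tcp_pos: [0.578, 0.1625, 0.1143]
tcp_rot: [-1.19, 1.238, -1.238]
ft_force: [-0.0, 0.3, -1.5]
grip_width: 0.039
```

Emit:
{"op": "step_arm", "data": {"moves": [{"tx": 0,"ty": -0.05,"tz": 0,"wx": 0,"wy": 0,"wz": 0},{"tx": 0,"ty": 0,"tz": 0,"wx": 0,"wy": 0,"wz": 0}]}}

```text
t: 14.65
tcp_pos: [0.578, 0.1625, 0.1148]
tcp_rot: [-1.19, 1.238, -1.238]
ft_force: [0.6, -0.2, -2.2]
grip_width: 0.0384
```

Emit:
{"op": "step_arm", "data": {"moves": [{"tx": 0,"ty": -0.05,"tz": 0,"wx": 0,"wy": 0,"wz": 0},{"tx": 0,"ty": 0,"tz": 0,"wx": 0,"wy": 0,"wz": 0}]}}

```text
t: 14.9
tcp_pos: [0.578, 0.1625, 0.1153]
tcp_rot: [-1.19, 1.238, -1.238]
ft_force: [0.2, -0.3, -0.6]
grip_width: 0.0383
```

Emit:
{"op": "step_arm", "data": {"moves": [{"tx": 0,"ty": -0.05,"tz": 0,"wx": 0,"wy": 0,"wz": 0},{"tx": 0,"ty": 0,"tz": 0,"wx": 0,"wy": 0,"wz": 0}]}}

```text
t: 15.15
tcp_pos: [0.5779, 0.1625, 0.1153]
tcp_rot: [-1.19, 1.238, -1.238]
ft_force: [1.7, 0.2, -4.2]
grip_width: 0.0388
```

Emit:
{"op": "step_arm", "data": {"moves": [{"tx": 0,"ty": -0.05,"tz": 0,"wx": 0,"wy": 0,"wz": 0},{"tx": 0,"ty": 0,"tz": 0,"wx": 0,"wy": 0,"wz": 0}]}}

```text
t: 15.4
tcp_pos: [0.5779, 0.1625, 0.1153]
tcp_rot: [-1.19, 1.238, -1.238]
ft_force: [4.0, 0.1, -10.2]
grip_width: 0.0388
```

```bash
python3 -c "
from h import *
print(where())"
```

```text
{'u': np.float64(0.0), 'lat': np.float64(-1.1), 'v': np.float64(-25.7), 'th': np.float64(0.0), 'head': np.float64(267.76), 'roll': np.float64(-0.01), 't': 15.4, 'q': [0.16, 0.29, 1.76, 0.0, 1.09, 0.2], 'F': [4.0, 0.1, -10.2], 'tau': [0.15, -0.69, 0.06], 'g': 0.0388}
```

Contact came at the expected height, and the moment about x is only 0.15 N m, so both ends are sharing the load. Pressing slightly more.

Emit:
{"op": "step_arm", "data": {"moves": [{"tx": 0,"ty": -0.05,"tz": 0,"wx": 0,"wy": 0,"wz": 0},{"tx": 0,"ty": 0,"tz": 0,"wx": 0,"wy": 0,"wz": 0},{"tx": 0,"ty": 0,"tz": 0,"wx": 0,"wy": 0,"wz": 0},{"tx": 0,"ty": 0,"tz": 0,"wx": 0,"wy": 0,"wz": 0}]}}

```text
t: 15.9
tcp_pos: [0.5779, 0.1624, 0.1154]
tcp_rot: [-1.19, 1.238, -1.238]
ft_force: [5.9, 1.7, -13.2]
grip_width: 0.0384
```

Run:
```python
from h import *
print(where())
for n in('scene','top','wrist'):
    im=cams.camera(n)
    if n=='scene':im=cv2.resize(im[120:280,270:500],None,fx=3,fy=3,interpolation=2)
    if n=='top':im=cv2.resize(im[140:280,160:340],None,fx=4,fy=4,interpolation=2)
    cv2.imwrite(f'pics/g_{n}.png',im[:,:,::-1])
print(where())
```

```text
{'u': np.float64(0.1), 'lat': np.float64(-1.1), 'v': np.float64(-25.6), 'th': np.float64(0.01), 'head': np.float64(267.75), 'roll': np.float64(0.0), 't': 15.9, 'q': [0.16, 0.29, 1.76, 0.0, 1.09, 0.2], 'F': [5.9, 1.7, -13.2], 'tau': [0.13, -1.0, -0.03], 'g': 0.0384}
{'u': np.float64(0.1), 'lat': np.float64(-1.1), 'v': np.float64(-25.6), 'th': np.float64(0.01), 'head': np.float64(267.75), 'roll': np.float64(0.0), 't': 16.05, 'q': [0.16, 0.29, 1.76, 0.0, 1.09, 0.2], 'F': [5.1, 1.0, -13.2], 'tau': [0.18, -0.96, 0.05], 'g': 0.0388}
```

View pics/g_scene.png

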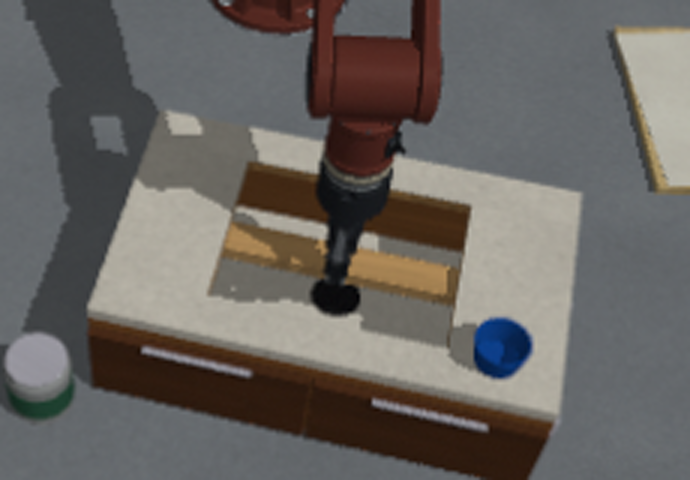

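View pics/g_wrist.png

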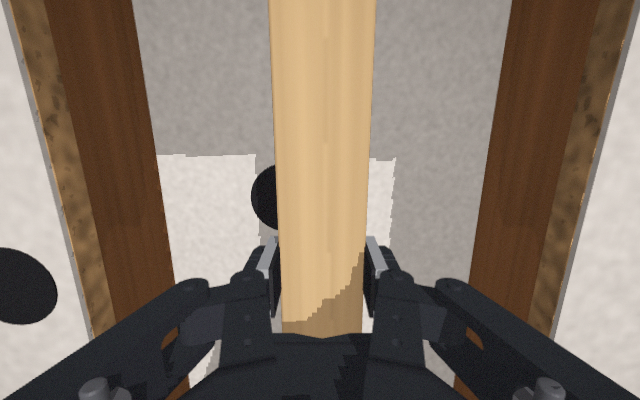

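View pics/g_top.png

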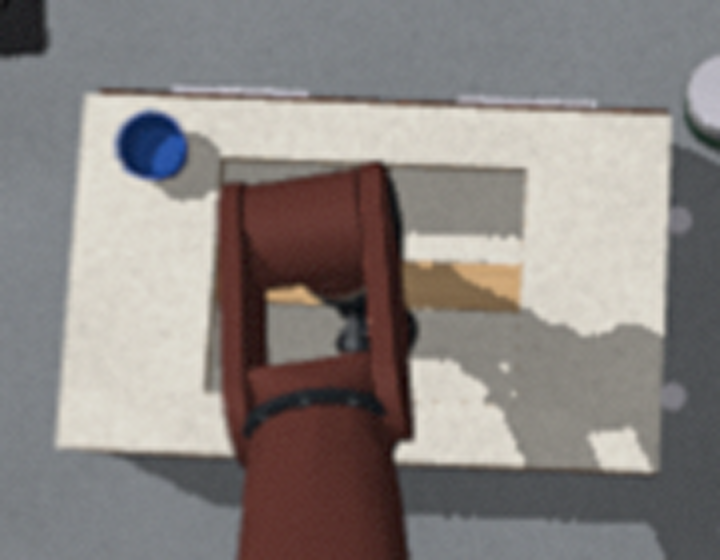

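All three views show the brace under both short edges, straight and in the middle. The wrist view has it at columns 270–375, midway between the cut-out's long edges. The force has settled at about 11 N net and both ends share it. Handing in.

Run:
```python
from h import *
from station import ctrl
print(ctrl.sign_off());print(where())
```

```text
the job is handed in; nothing more can be done
None
the job is handed in; nothing more can be done
```

The brace is in place under the cut-out, and the arm is still gripping it and pressing it up against the underside of the top. I took it from the bench, tilted it 30° and fed it in −y end first. I then levelled it inside, slid it back to the centre and raised it until it touched.

Last checks before hand-in, at about 16 s of the 51 s allowed:
- **Position:** the brace is centred to about 0.1 mm lengthwise by the arm's readings, give or take about 2 mm for the camera measurements. Sideways it reads −1.1 mm against my first washstand position. I moved it there on purpose, because the inside walls put the true midline at about −1.0 mm.
- **Angle:** it is level to 0.01° and within about 0.2° of the lengthwise direction.
- **Pressing force:** the net upward push is about 11 N. It comes with a steady sideways force of about 5 N in x, which I left alone.
- **Both ends bearing:** I judged this from the small moment about x (about 0.15 N m) and the level pose. The ends are hidden under the top, so I could not see them.
- **Other objects:** the glue bottle was only in the earlier pictures, where it had not moved. The filler tin and blue tub were still in place at the end.

My first move call was refused because its format was wrong. Nothing moved, and I sent it again with every value filled in. No check failed.

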